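# Rack foot ready for its upright

## Robot

A 6-joint arm with a two-finger parallel gripper is mounted at the origin on the work surface. World frame = base frame: x ahead of the robot, y to its left, z up, the work surface at z = 0. Lengths are in mm, angles in rad, forces in N, time in s.
With the tool pointing down it reaches from about 350 to 875 mm from the base axis. Payload 4.2 kg.
Tool frame: the origin (TCP) lies on the mounting face of the last link; the fingertips stand 173 mm ahead of it and the grasp point (between the pads) lies grip_point_offset ahead of it (grip_point_offset is the distance from the TCP to the grasp point, in mm); z points along the fingers, y is the line along which they close (so a half turn about z gives the same grasp; the last joint's range is limited). The gripper opens to 85 mm and grips with 20 to 120 N. Pads are 22 mm wide; open, the fingers measure 114 mm over their backs; the gripper's body (76 mm by 85 mm) begins 54 mm behind the grasp point. The pads swing forward as they close: fully open they stand 13 mm farther back than shut.
Start: joints at [-0.888, 0.385, 0.008, 0, -1.194, -0.259], TCP at [257.03, -569.68, 404.712] pointing down, gripper open.
Joint ranges: [-3.14, 3.14], [-1.21, 2.06], [-1.07, 1.41], [-3.16, 2.05], [-2.99, -0.16], [-3.1, 3.1]. Speed limits (rad/s): [2.79, 2.79, 3.14, 3.14, 3.14, 3.14].

## Interface

Orientations are given as a unit quaternion [x, y, z, w].
In Python, from bench import read_state, get_image, job_done, recognise, place_of, grip_point_offset gives the robot as it stands. The module is installed in compiled form; this text tells all that it offers.
- The arm moves only by the tool carry_out, never from a script. Its arguments are lists of equal length, an entry for each row: "slide": the shift along the tool's x, y, z in m, a list of three; "roll": the turn about the tool's z in degrees; "claw": the finger opening in m, from 0 to 0.0854. A call has 1 to 8 rows; each row is the pose to reach, as a shift and turn from the pose commanded when the call began, along the tool's axes at that moment; what a row does not reach only later rows make up. A row lasts 1/8 s, in which the tool goes at most 62.5 mm and 10.7 degrees, less where a joint would pass 70% of its speed; a pose out of reach is approached as far as the arm can. A call with a gripper value outside its range is refused whole. The fingers move at their own pace and stop on an object; the grip force is fixed at half the most. Time passes only in rows, so rows that repeat a pose let the fingers close. It gives the time, the measured TCP pose, the force, the opening and the grip force at its end, in the units of the state.
- read_state(): the state, without advancing time (a new reading comes with each control period).
- get_image(name): name is "scene" or "top" or "wrist"; returns a dict with "img" (480x640x3 uint8, red, green, blue), "z_map" (480x640 float32, mm along the optical axis (not along the pixel's ray), 0 where there is no reading), "mtx" (3x3 intrinsics, pixels), "world_from_camera" (4x4, takes a point from camera to world coordinates); the wrist camera has in their place "T_tool_cam" (4x4, takes a point from camera to tool coordinates, whose origin is the TCP and whose axes are the flange's). Camera axes: x right, y up, looking along -z (the intrinsics and any distortion apply to the point x, -y, -z); pixel columns grow to the right and rows downward; lengths in mm; the calibration is good to about 2 mm. A picture is of the moment at which its call begins: read the wrist's pose just before it.
- job_done(): hands the job in; it is judged then, once.
Trained networks look in a picture, given as the dict that the camera call returned (one of the last four; its "shot" number tells which), for a name from the list of things; names that differ only in an ending like _2 or _b are one class to them, and where a whole thing is asked for, a point or a joint stands for the part that bears it (a point fixed in the world has none). Each returns a list of dicts, best first, with "conf" (0 to 1); they miss things now and then, are a little off and sometimes report something else, mostly with a low value. They report only what shows in the picture. A call takes as long as a camera call. They do not tell look-alikes from the thing itself.
- recognise(picture, thing): "at" ([column, row] in pixels, amid what is visible of it).
- place_of(picture, thing): "at" ([column, row] in pixels: a listed point, or the origin of a listed thing).
The state is a dict: "clock": time; "joints": joint angles; "joint_vel": joint speeds; "joint_efforts": joint torques, N m; "position": TCP position; "ee_rot": TCP orientation; "contact_force": force on the tool from outside, world axes, zero at the start; "wrist_torque": the same for the moment, N m; "gripper_width": finger opening in mm; "grasp_force": force on a finger pad.
Only numpy, scipy, OpenCV 4.12 (cv2) and the standard library are available. Lean on these libraries where they do the work, as an engineer would, in place of code of your own. Each camera call takes 0.05 s, during which the arm holds its last target. There are 200 camera calls.

## Task

Help me put up a storage rack: with the mallet held in the gripper, knock the sprung locking pin of the rack foot fully home, then stand the mallet back on its cork mat, on its face as it was. Then lift the rectangular upright (not the round tube), carry it over the top of the carton of tins without touching the carton, and finish while holding it hovering about 10 mm above the mouth of the foot's socket, upright, centred and squared up with it and not touching, ready for me to guide it in. Only the mallet may touch the foot, and leave everything else where it stands.

Things in the scene. Friction and masses are not known exactly. Their poses are not given: they have to be found in the camera images.
- rack_foot: Fixed dark steel foot on the right of the carton: a deck plate 170 (x) x 90 (y) x 8 mm, carrying a rectangular socket (centre at x +40 mm) and a round guide boss 30 mm across and 38 mm high with the locking pin in it (centre at x -50 mm). Origin: centre of the plate's underside, on the table. z up.
- socket_mouth (a point): Centre of the socket's open mouth, 45 mm above the table. The opening is 56 mm along this point's x and 38 mm along its y, walls 5 mm thick, 37 mm deep; axes as the foot's, z up.
- pin_top (a point): Centre of the flat top of the locking pin, a bright steel rod 18 mm across. Proud, it stands 65 mm above the table; fully home, 51 mm (6 mm above the socket's rim). It moves with the pin.
- pin (a joint): How far the pin has been driven down, m: 0 proud, 0.014 fully home against its stop; a light spring and stiff friction, about 5 N moves it, and it stays where it is driven. It may start up to 3 mm down.
- mat: Fixed cork mat 300 (x) x 130 (y) x 3 mm; origin at the centre of its underside, on the table.
- mallet: Loose mallet, about 0.3 kg, stood on its striking face on the mat: a black rubber head, an upright cylinder 50 mm across and 75 mm high, with a flat-sided wooden handle that runs level from it along the mallet's own -x, its end 190 mm from the head's axis. Origin: centre of the lower striking face. z up.
- mallet_grip (a point): Point on the handle's centreline where it can be gripped, 50 mm from the head's axis along the mallet's -x and 37.5 mm above the lower face; the handle is there 22 mm wide (y) and 26 mm high (z). Axes as the mallet's: the handle lies along x, the head towards +x.
- mallet_face (a point): Centre of the mallet's lower striking face (50 mm across), the mallet's origin; axes as the mallet's.
- upright: Loose upright: a closed rectangular steel post 44 (x) x 26 (y) x 130 mm tall with a black cap, 0.15 to 0.31 kg, standing on end on the left of the carton. Origin: centre of its underside, z up. Its place is one of two; the round tube has the other.
- upright_center (a point): The upright's centre, 65 mm above its underside; x along its 44 mm width, y along its 26 mm width.
- upright_foot (a point): Centre of the upright's underside; axes as the upright's.
- tin_carton: Fixed open carton 300 (x) x 78 (y) mm, wall 55 mm high, packed with four tins that reach 100 mm above the table; it lies between the foot and the upright. Origin: centre of its underside, on the table.
- tube: Bystander: loose round steel tube, 34 mm across, 110 mm tall with a black cap, standing on end. Origin: centre of its underside.
- tin: Bystander: food tin 74 mm across, 110 mm tall, far left. Origin: centre of its underside.
- jar: Bystander: jar 70 mm across, 100 mm tall, far right. Origin: centre of its underside.
- tape_roll: Bystander: roll of tape lying flat between carton and foot, 70 mm across, 25 mm high. Origin: centre of its underside.
- soup_box: Bystander: packet 75 (x) x 110 (y) x 35 mm. Origin: centre of its underside.
- spanner: Bystander: steel spanner lying flat, under 200 mm long, between the mat and the robot. Origin near its middle, on the table.
- tea_box: Bystander: packet 70 (x) x 120 (y) x 60 mm, left. Origin: centre of its underside.
Things that resemble listed ones, but are neither listed nor needed, are in the scene too. What is shaped like the mallet but yellow is not meant. Leave any purple look-alike of the upright alone.

How it is judged (in metres and radians):
On the way, in this order (a step that is already met when the one before it is completed fails the run):
1. the pin is knocked fully home while the upright is still standing where it was (value of joint pin above 0.012 m and distance of upright from where it was at the start of the episode below 0.03 m), for 0.1 s.
2. the mallet stands on its mat again, let go, the upright not yet fetched (angle between mallet_grip's own z axis and vertical below 0.15 rad and z of mallet_face in the frame of mat below 0.009 m and x of mallet_face in the frame of mat between -0.15 and 0.15 m and y of mallet_face in the frame of mat between -0.065 and 0.065 m and contact force between mallet and the fingers below 0.2 N and distance of upright from where it was at the start of the episode below 0.03 m), for 0.1 s.
3. the upright passes over the carton of tins (y of upright_foot in the frame of tin_carton between -0.04 and 0.04 m and x of upright_foot in the frame of tin_carton between -0.15 and 0.15 m and height (world z) of upright_foot above 0.1 m), for 0.02 s.
At the end, for the whole second after the job is handed in: The gripper holds the upright still, its underside 3 to 20 mm above the socket's mouth, within 8 mm of its centre, within 0.14 rad of square and 0.1 rad of vertical, touching neither foot nor mallet; the pin is at least 12 mm down; the mallet stands on its face on the mat, let go and at rest (horizontal distance between upright_foot and socket_mouth below 0.008 m and z of upright_foot in the frame of socket_mouth between 0.003 and 0.02 m and angle between the x axis of upright_foot and the x axis of socket_mouth, either way round below 0.14 rad and angle between upright's own z axis and vertical below 0.1 rad and linear speed of each of upright, mallet below 0.02 m/s and contact force between upright and the fingers above 1 N and contact force between upright and rack_foot below 0.1 N and contact force between upright and mallet below 0.1 N and value of joint pin above 0.012 m and angle between mallet_grip's own z axis and vertical below 0.15 rad and z of mallet_face in the frame of mat below 0.009 m and x of mallet_face in the frame of mat between -0.15 and 0.15 m and y of mallet_face in the frame of mat between -0.065 and 0.065 m and contact force between mallet and the fingers below 0.2 N); the arm keeps its last pose, push and grip.
It fails at once if the robot itself touches the rack foot or its pin (contact force between any of the arm, the fingers and rack_foot above 1 N).
It fails at once if the upright touches the rack foot or its pin (contact force between upright and rack_foot above 0.5 N).
It fails at once if another loose thing touches the foot (contact force between any of tube, tin, jar, tape_roll, soup_box, spanner, tea_box and rack_foot above 0.5 N).
It fails at once if the carton of tins is touched (contact force between any of the arm, the fingers, upright, mallet and tin_carton above 1 N).
It fails at once if a bystander is shifted by more than 30 mm (distance of any of tube, tin, jar, tape_roll, soup_box, spanner, tea_box from where it was at the start of the episode above 0.03 m).
It also fails if it takes over 64 s, if anything falls off the work surface, if the arm or the gripper's body presses on something with over 40 N, if the wrist force passes 120 N, or if a joint passes its speed limit or range.

## Working session

There is one attempt and no reset: what is moved stays moved. The work goes in short steps, Python scripts to look and compute and a tool call to move; the robot and the scene stay as the last step left them, time stands still between calls to the robot, and variables do not carry over. Pictures are saved under pics/ and viewed, at most 12 in all, crops included, and the job is handed in when it is done.

Besides the shell and the picture viewer there is one more tool, called after ">>>" in YAML: its name, and indented under it one key for each argument. carry_out: Moves the arm, as the interface text tells. Its arguments: {"type":"object","properties":{"slide":{"type":"array"},"roll":{"type":"array"},"claw":{"type":"array"}},"required":["slide","roll","claw"]}

```bash
mkdir -p pics
cat > h.py <<'E'
import numpy as np, cv2
from bench import *
from scipy.spatial.transform import Rotation as R
def Tcam(p,st=None):
    if 'world_from_camera' in p: return np.array(p['world_from_camera'])
    st=st or read_state(); T=np.eye(4); T[:3,:3]=R.from_quat(st['ee_rot']).as_matrix(); T[:3,3]=st['position']
    return T@np.array(p['T_tool_cam'])
def ray(p,uv,T):
    K=np.array(p['mtx']); d=np.linalg.inv(K)@[uv[0],uv[1],1]; d=np.array([d[0],-d[1],-1.])
    return T[:3,3],T[:3,:3]@d
def at_z(p,uv,T,z):
    o,d=ray(p,uv,T); return o+d*(z-o[2])/d[2]
def cloud(p,T):
    Z=p['z_map']; v,u=np.mgrid[:480,:640]; K=np.array(p['mtx'])
    x=(u-K[0,2])/K[0,0]; y=(v-K[1,2])/K[1,1]
    c=np.stack([x*Z,-y*Z,-Z],-1); w=c@T[:3,:3].T+T[:3,3]; w[Z==0]=np.nan; return w
def save(p,n): cv2.imwrite('pics/'+n+'.png',p['img'][:,:,::-1])
E
python3 - <<'E'
from h import *
print(grip_point_offset if not callable(grip_point_offset) else grip_point_offset(), read_state())
for n in('top','scene'):
    p=get_image(n); save(p,n); T=Tcam(p); w=cloud(p,T); print(n,[k for k in p],T[:3,3].round())
    for t in ['rack_foot','socket_mouth','pin_top','mat','mallet','mallet_grip','mallet_face','upright','upright_foot','tin_carton','tube','tape_roll','spanner']:
        for f in (place_of,):
            for r in f(p,t)[:3]:
                u,v=np.array(r['at']).astype(int); print(t,r['at'],round(r['conf'],2),w[min(v,479),min(u,639)].round() )
E
```

```text
154.70000000000002 {'clock': 0.0, 'joints': array([-8.88417163e-01,  3.85554390e-01,  6.65867554e-03, -5.11156477e-04,
       -1.19398444e+00, -2.58563845e-01]), 'joint_vel': array([-0.00040643,  0.0002691 ,  0.00065185,  0.0005269 ,  0.0013776 ,
        0.0017967 ]), 'joint_efforts': array([ 3.52116958e-04, -3.92287910e+01,  1.88402420e+01,  4.18617949e+00,
       -4.55171263e-03,  1.26217884e-05]), 'position': array([ 256.96017718, -569.51740031,  403.63353467]), 'ee_rot': array([-2.10232968e-01,  9.77650734e-01,  1.03639743e-03, -2.60565678e-04]), 'contact_force': array([0.07182838, 0.25192509, 0.51052317]), 'wrist_torque': array([-0.0075243 ,  0.02246786, -0.01274507]), 'grasp_force': 0.0, 'gripper_width': 85.60260822515484}
top ['img', 'z_map', 'mtx', 'world_from_camera', 'shot'] [ 446.   16. 1227.]
rack_foot [386.7, 215.2] 0.75 [ 554. -145.    7.]
socket_mouth [393.6, 186.4] 0.94 [ 613. -161.    7.]
socket_mouth [389.5, 213.0] 0.68 [ 558. -152.    6.]
socket_mouth [512.5, 225.2] 0.19 [ 531. -403.    6.]
pin_top [391.2, 231.5] 0.6 [ 518. -147.   65.]
mat [510.3, 225.3] 0.61 [ 53
[... 1273 characters left out ...]
 0.47 [ 558. -370.   17.]
mallet_grip [297.5, 158.8] 0.93 [ 269. -300.   77.]
mallet_grip [212.1, 195.9] 0.75 [ 530. -394.   44.]
mallet_face [198.8, 215.6] 0.88 [ 593. -389.   13.]
mallet_face [295.2, 179.8] 0.78 [ 283. -300.   13.]
upright [387.9, 306.2] 0.94 [702. 268. 110.]
upright [432.5, 293.3] 0.62 [528. 280.  25.]
upright_foot [389.8, 308.0] 0.81 [704. 273. 109.]
upright_foot [434.5, 298.3] 0.64 [528. 286.  13.]
tin_carton [335.2, 268.5] 0.91 [601.  77.  47.]
tin_carton [281.4, 212.8] 0.3 [ 436. -226.    0.]
tube [414.9, 267.6] 0.61 [453. 198.   9.]
tube [388.4, 278.6] 0.61 [614. 218.  94.]
tape_roll [327.0, 229.1] 0.97 [460. -50.  24.]
spanner [323.8, 201.2] 0.86 [ 326. -163.    3.]
```

View pics/top.png

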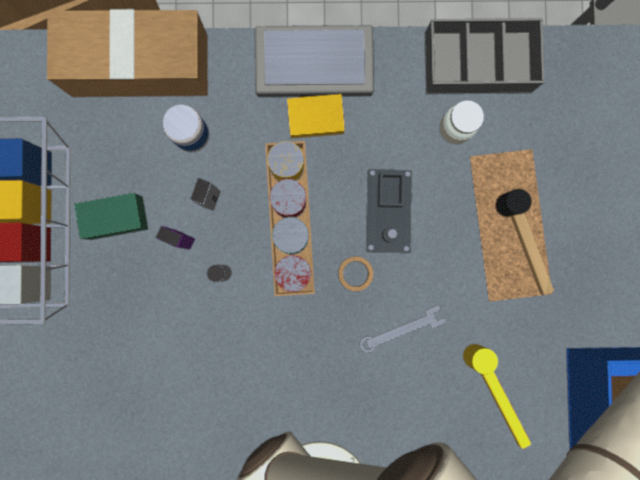

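View pics/scene.png

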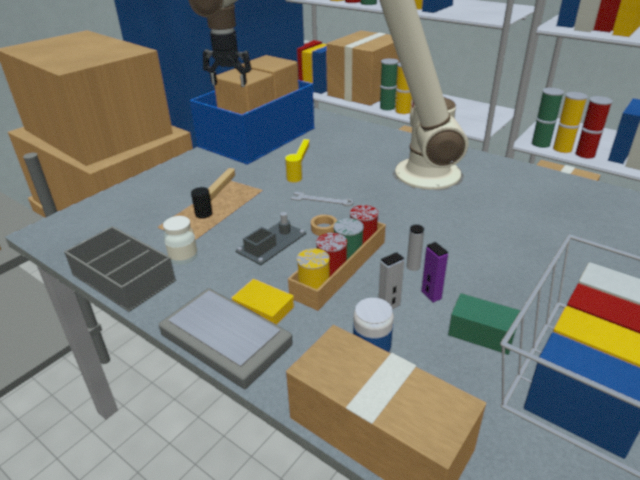

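The upright is the grey post at top-picture (205,193). It could be confused with the purple post (176,238) and the round tube (218,272). The mallet is the black-headed one at (515,203) on the cork, not the yellow one (484,360). The foot is at (389,210), its pin at (391,234) and its socket at (391,187), and the carton is at (290,218). Next: rough poses and a close crop to check the choices.

Run:
```python
from h import *
p=get_image('top');T=Tcam(p);im=p['img'];w=cloud(p,T)
a=cv2.resize(im[160:310,150:250],None,fx=4,fy=4,interpolation=cv2.INTER_CUBIC);b=cv2.resize(im[140:310,460:560],None,fx=3.529,fy=3.529,interpolation=cv2.INTER_CUBIC)
cv2.imwrite('pics/crop.png',np.hstack([a[:600],b[:600,:350]])[:,:,::-1])
hsv=cv2.cvtColor(im,cv2.COLOR_RGB2HSV); g=im.max(2)
def rect(mask,z,n):
    k,l,s,c=cv2.connectedComponentsWithStats(mask.astype(np.uint8)); i=1+s[1:,4].argmax()
    v,u=np.where(l==i); P=np.array([at_z(p,(x,y),T,z)[:2] for x,y in zip(u,v)],np.float32)
    r=cv2.minAreaRect(P); print(n,np.round(r[0]),np.round(r[1]),round(r[2],1),'mean',P.mean(0).round(),len(u))
def box(m,x0,x1,y0,y1): q=np.zeros_like(m);q[y0:y1,x0:x1]=m[y0:y1,x0:x1];return q
rect(box(g<85,355,425,155,265),8,'foot')
rect(box(g<50,490,540,180,225),78,'head')
wood=(hsv[...,1]>60)
rect(box(wood,460,560,140,310),3,'mat')
rect(box(wood,255,325,135,300),55,'carton')
rect(box(g<75,185,225,170,215),130,'cap')
for v in range(215,292,15):
    print(v,[tuple(im[v,u]) for u in range(515,552,6)])
```

```text
foot [ 598. -151.] [95. 65.] 6.0 mean [ 600. -152.] 670
head [ 569. -381.] [44. 66.] 17.7 mean [ 569. -381.] 670
mat [ 532. -402.] [300. 134.] 6.2 mean [ 528. -400.] 8601
carton [547.  50.] [300.  78.] 3.0 mean [527.  47.] 2156
cap [592. 210.] [23. 39.] 70.3 mean [592. 211.] 263
215 [(np.uint8(135), np.uint8(112), np.uint8(82)), (np.uint8(180), np.uint8(151), np.uint8(108)), (np.uint8(170), np.uint8(133), np.uint8(96)), (np.uint8(176), np.uint8(137), np.uint8(99)), (np.uint8(160), np.uint8(127), np.uint8(92)), (np.uint8(122), np.uint8(131), np.uint8(139)), (np.uint8(119), np.uint8(129), np.uint8(135))]
230 [(np.uint8(140), np.uint8(113), np.uint8(81)), (np.uint8(186), np.uint8(156), np.uint8(111)), (np.uint8(190), np.uint8(161), np.uint8(117)), (np.uint8(156), np.uint8(124), np.uint8(90)), (np.uint8(155), np.uint8(122), np.uint8(87)), (np.uint8(114), np.uint8(124), np.uint8(129)), (np.uint8(118), np.uint8(128), np.uint8(136))]
245 [(np.uint8(192), np.uint8(151), np.uint8(108)), (np.uint8(144), np.uint8(114), np.uint8(81)), (np.uint8(191), np.uint8(162), np.uint8(117)), (np.uint8(192)
[... 463 characters left out ...]
int8(114), np.uint8(123), np.uint8(129))]
275 [(np.uint8(158), np.uint8(126), np.uint8(89)), (np.uint8(179), np.uint8(139), np.uint8(101)), (np.uint8(160), np.uint8(127), np.uint8(91)), (np.uint8(110), np.uint8(89), np.uint8(65)), (np.uint8(190), np.uint8(160), np.uint8(112)), (np.uint8(198), np.uint8(167), np.uint8(119)), (np.uint8(113), np.uint8(122), np.uint8(130))]
290 [(np.uint8(182), np.uint8(143), np.uint8(103)), (np.uint8(156), np.uint8(123), np.uint8(90)), (np.uint8(172), np.uint8(134), np.uint8(96)), (np.uint8(155), np.uint8(124), np.uint8(91)), (np.uint8(113), np.uint8(90), np.uint8(65)), (np.uint8(187), np.uint8(158), np.uint8(110)), (np.uint8(183), np.uint8(156), np.uint8(112))]
```

View pics/crop.png

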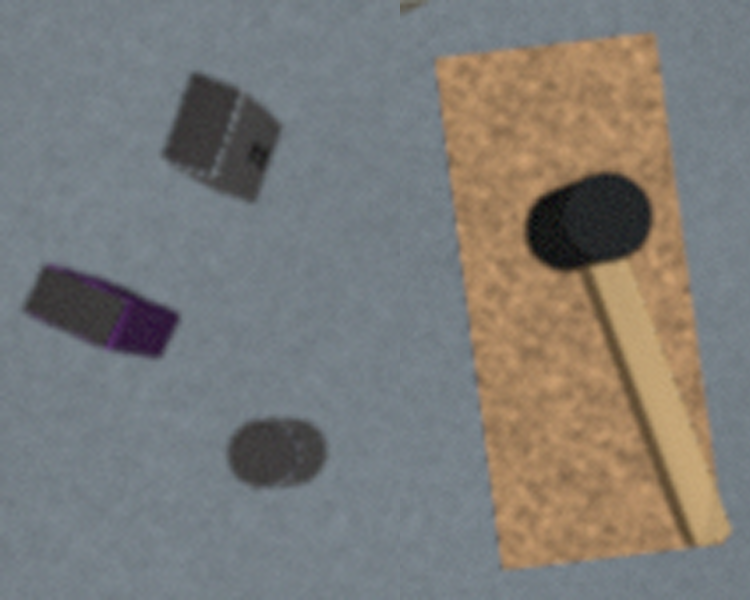

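Confirmed: the grey post with a black cap is the upright and the round one is the tube. The black mallet's head top is at about px (519,202) and its handle ends near (548,292).

```bash
cat >> h.py <<'E'
def go(xyz_grip=None,yaw=None,st=None,tcp=None):
    """slide (m) and roll (deg) to bring grasp point to xyz with closing axis at yaw (deg mod 180)"""
    st=st or read_state(); Rm=R.from_quat(st['ee_rot']).as_matrix(); 
    g=st['position']+Rm@[0,0,grip_point_offset]
    s=Rm.T@(np.array(xyz_grip)-g); cy=np.degrees(np.arctan2(Rm[1,1],Rm[0,1]))
    r=0 if yaw is None else -((yaw-cy+90)%180-90)
    print('slide',(s/1000).round(4),'roll',round(r,2),'closing yaw now',round(cy,1),'grasp now',g.round(1),'tilt',Rm[:,2].round(4))
E
python3 - <<'E'
from h import *
p=get_image('top');T=Tcam(p)
f=lambda u,v,z:at_z(p,(u,v),T,z)[:2]
h=f(519,201.8,78);a=f(460+(611-400)/3.529,140+268/3.529,53.5);e=f(460+(712-400)/3.529,140+540/3.529,53.5)
d=a-e;print(h,a,e,np.degrees(np.arctan2(d[1],d[0])))
print(f(391,234,65),f(391,187,45))
q=get_image('wrist');print(np.array(q['T_tool_cam']).round(3))
go([528,-406,280],111)
E
```

```text
[ 570.52361367 -393.08966575] [ 545.25053231 -402.59658334] [ 393.56925564 -454.54031874] 18.903931011727007
[ 511.81131809 -146.84893263] [ 606.14089505 -151.29332004]
[[ 1.0000e-03  9.6400e-01  2.6600e-01  6.6975e+01]
 [ 1.0000e+00 -1.0000e-03 -1.0000e-03  3.7100e-01]
 [-1.0000e-03  2.6600e-01 -9.6400e-01  3.1191e+01]
 [ 0.0000e+00  0.0000e+00  0.0000e+00  1.0000e+00]]
slide [-0.3143  0.0378 -0.03  ] roll 3.28 closing yaw now 114.3 grasp now [ 257.  -569.7  250. ] tilt [-0. -0. -1.]
```

>>> carry_out:
  slide:
    - [-0.06,0.007,0]
    - [-0.12,0.014,0]
    - [-0.18,0.021,0]
    - [-0.24,0.029,0]
    - [-0.3,0.036,0]
    - [-0.314,0.038,0]
    - [-0.314,0.038,0]
    - [-0.314,0.038,0]
  roll: [5,5,5,5,5,5,5,5]
  claw: [0.0854,0.0854,0.0854,0.0854,0.0854,0.0854,0.0854,0.0854]

```text
clock: 2.55
position: [526.5, -406.7, 404.8]
ee_rot: [-0.167, 0.986, 0.0, -0.0]
contact_force: [0.5, -0.9, -0.2]
gripper_width: 85.7
grasp_force: 0.0
```

Run:
```python
from h import *
st=read_state();p=get_image('wrist');T=Tcam(p,st);w=cloud(p,T);save(p,'w1')
for t,z in(('mallet_grip',40.5),('mallet_face',3),('mat',0)):
    for r in place_of(p,t)[:2]: print(t,r['at'],round(r['conf'],2),at_z(p,r['at'],T,z).round(1))
hsv=cv2.cvtColor(p['img'],cv2.COLOR_RGB2HSV)
for lo,hi,n in((35,62,'handle'),(70,90,'head')):
    m=((w[...,2]>lo)&(w[...,2]<hi)&(w[...,0]>380)&(w[...,1]<-340)).astype(np.uint8); m=cv2.morphologyEx(m,cv2.MORPH_OPEN,np.ones((5,5)))
    if n=='handle': m&=(hsv[...,2]>120).astype(np.uint8)
    k,l,s,c=cv2.connectedComponentsWithStats(m);i=1+s[1:,4].argmax();P=w[l==i]
    r=cv2.minAreaRect(P[:,:2].astype(np.float32));print(n,np.array(r[0]).round(1),np.array(r[1]).round(1),round(r[2],1),np.median(P[:,2]).round(1),s[i,4])
go([528,-406,40],111)
```

```text
mallet_grip [321.8, 219.0] 0.94 [ 525.6 -407.2   40.5]
mallet_face [323.5, 256.7] 0.77 [ 572.4 -389.     3. ]
mallet_face [524.3, 361.8] 0.18 [ 618.5 -113.1    3. ]
mat [329.1, 220.9] 0.74 [ 532.5 -396.4    0. ]
mat [522.3, 360.0] 0.64 [ 618.3 -114.     0. ]
handle [ 472.1 -425.8] [166.7  22. ] 19.6 52.7 4596
head [ 571.5 -390.6] [49.2 48.6] 81.3 77.5 2208
slide [-0.0016  0.0004  0.2103] roll -1.82 closing yaw now 109.2 grasp now [ 526.5 -406.9  250.3] tilt [ 2.e-04 -1.e-04 -1.e+00]
```

View pics/w1.png

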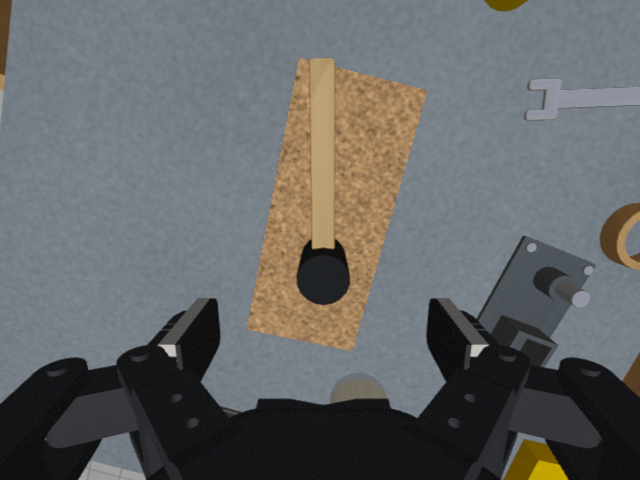

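The wrist picture shows the black mallet (head at 323,277, handle up to 322,60) squared between the fingers, with the pin at (580,298). Descend and grip.

>>> carry_out:
  slide:
    - [0.002,0,0.06]
    - [0.002,0,0.12]
    - [0.002,0,0.17]
    - [0.002,0,0.2]
    - [0.002,0,0.21]
    - [0.002,0,0.21]
    - [0.002,0,0.21]
    - [0.002,0,0.21]
  roll: [0,0,0,0,0,0,0,0]
  claw: [0.0854,0.0854,0.0854,0.0854,0.0854,0.0854,0.01,0.01]

```text
clock: 3.75
position: [526.1, -406.8, 196.5]
ee_rot: [-0.168, 0.986, -0.001, 0.001]
contact_force: [-0.0, 0.2, 0.3]
gripper_width: 51.5
grasp_force: 0.0
```

>>> carry_out:
  slide:
    - [0,0,0]
    - [0,0,0]
    - [0,0,0]
    - [0,0,0]
    - [0,0,0]
  roll: [0,0,0,0,0]
  claw: [0.01,0.01,0.01,0.01,0.01]

```text
clock: 4.38
position: [525.9, -406.7, 195.5]
ee_rot: [-0.168, 0.986, -0.0, 0.0]
contact_force: [-2.1, 0.0, 5.7]
gripper_width: 21.2
grasp_force: 61.0
```

Run:
```python
from h import *
# foot from the top view: plate edges incl. background contrast
p=get_image('top');T=Tcam(p);w=cloud(p,T)
for t,z in(('pin_top',64),('socket_mouth',45),('rack_foot',0)):
    for r in place_of(p,t)[:1]: print(t,r['at'],round(r['conf'],2),at_z(p,r['at'],T,z).round(1))
g=p['img'].astype(int).sum(2)
m=np.zeros(g.shape,np.uint8);m[160:260,360:420]=(g[160:260,360:420]<250)
m=cv2.morphologyEx(m,cv2.MORPH_CLOSE,np.ones((9,9)))
k,l,s,c=cv2.connectedComponentsWithStats(m);i=1+s[1:,4].argmax();v,u=np.where(l==i)
P=np.array([at_z(p,(a,b),T,8)[:2] for a,b in zip(u,v)],np.float32);r=cv2.minAreaRect(P);print(r)
go()if 0 else go([524.4,-407.4,40.5],109.6)
```

```text
pin_top [392.6, 232.1] 0.41 [ 515.5 -150.2   64. ]
socket_mouth [395.7, 187.5] 0.91 [ 605.1 -160.6   45. ]
rack_foot [387.9, 215.8] 0.8 [ 552.9 -150.3    0. ]
((562.9591064453125, -150.2811737060547), (87.60598754882812, 167.13461303710938), 87.81172943115234)
slide [0.0017 0.     0.0003] roll -0.3 closing yaw now 109.3 grasp now [ 526.  -406.8   40.8] tilt [ 8.e-04 -7.e-04 -1.e+00]
```

>>> carry_out:
  slide:
    - [0,0,-0.03]
    - [0,0,-0.06]
    - [-0.002,0.02,-0.09]
    - [-0.008,0.08,-0.09]
    - [-0.014,0.14,-0.09]
    - [-0.02,0.2,-0.09]
    - [-0.024,0.24,-0.09]
    - [-0.025,0.248,-0.09]
  roll: [0,0,0,0,0,0,0,0]
  claw: [0.01,0.01,0.01,0.01,0.01,0.01,0.01,0.01]

```text
clock: 5.58
position: [466.1, -162.3, 283.8]
ee_rot: [-0.169, 0.986, 0.001, -0.001]
contact_force: [1.1, 0.9, -2.9]
gripper_width: 21.3
grasp_force: 60.1
```

>>> carry_out:
  slide:
    - [0,0,0]
    - [0,0,0]
    - [0,0,0]
    - [0,0,0]
  roll: [0,0,0,0]
  claw: [0.01,0.01,0.01,0.01]

```text
clock: 6.08
position: [467.5, -164.9, 284.5]
ee_rot: [-0.167, 0.986, 0.0, -0.0]
contact_force: [-0.6, 0.2, -2.9]
gripper_width: 21.3
grasp_force: 60.1
```

Run:
```python
from h import *
st=read_state();p=get_image('wrist');T=Tcam(p,st);save(p,'w2');w=cloud(p,T)
q=get_image('scene');cv2.imwrite('pics/s2.png',cv2.resize(q['img'][150:290,200:380],None,fx=4,fy=4,interpolation=cv2.INTER_CUBIC)[:,:,::-1])
m=(w[...,2]>150)&(w[...,2]<185)&(p['img'].max(2)<60)
go([467.5,-164.2,131],109.6)
```

```text
slide [-0.0002  0.0004 -0.0011] roll -0.37 closing yaw now 109.2 grasp now [ 467.4 -164.6  129.9] tilt [-1.e-04  0.e+00 -1.e+00]
```

View pics/w2.png

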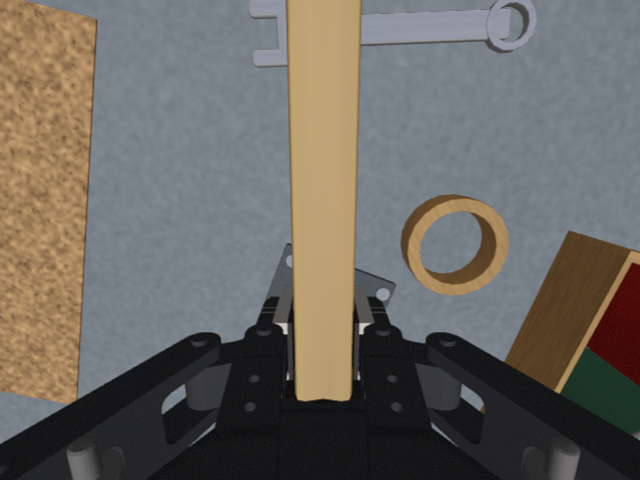

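View pics/s2.png

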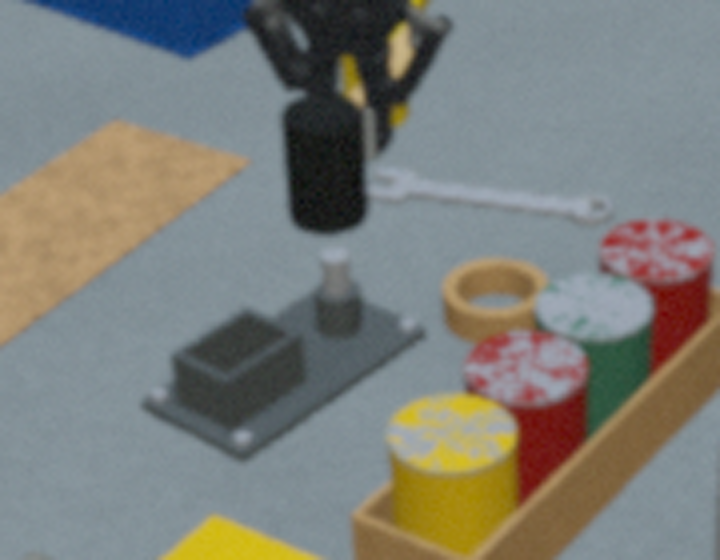

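The wrist view (w2) shows the handle held squarely at (325,200), with the foot corner at (290,260). The scene crop shows the head vertical at (325,165), straight above the pin at (335,260).

>>> carry_out:
  slide:
    - [0,0,0.015]
    - [0,0,0.026]
    - [0,0,0.033]
    - [0,0,0.038]
    - [0,0,0.041]
    - [0,0,0.042]
    - [0,0,0.042]
    - [0,0,0.042]
  roll: [0,0,0,0,0,0,0,0]
  claw: [0.01,0.01,0.01,0.01,0.01,0.01,0.01,0.01]

```text
clock: 7.18
position: [467.2, -164.3, 243.4]
ee_rot: [-0.168, 0.986, -0.0, -0.0]
contact_force: [-4.1, -0.8, 6.0]
gripper_width: 21.1
grasp_force: 61.3
```

>>> carry_out:
  slide:
    - [0,0,0.001]
    - [0,0,0.002]
    - [0,0,0.003]
    - [0,0,0.003]
  roll: [0,0,0,0]
  claw: [0.01,0.01,0.01,0.01]

```text
clock: 7.68
position: [466.9, -164.6, 242.6]
ee_rot: [-0.168, 0.986, -0.001, -0.0]
contact_force: [-10.9, 0.6, 20.7]
gripper_width: 20.9
grasp_force: 63.7
```

Run:
```python
from h import *
s=read_state();print(s['position'],s['contact_force'],s['wrist_torque'])
q=get_image('scene');cv2.imwrite('pics/s3.png',cv2.resize(q['img'][170:250,240:320],None,fx=6,fy=6,interpolation=cv2.INTER_CUBIC)[:,:,::-1])
```

```text
[ 466.90793146 -164.58332026  242.55264794] [-10.85989535   0.61260195  20.71339995] [0.48130047 2.43938412 0.10924863]
```

View pics/s3.png

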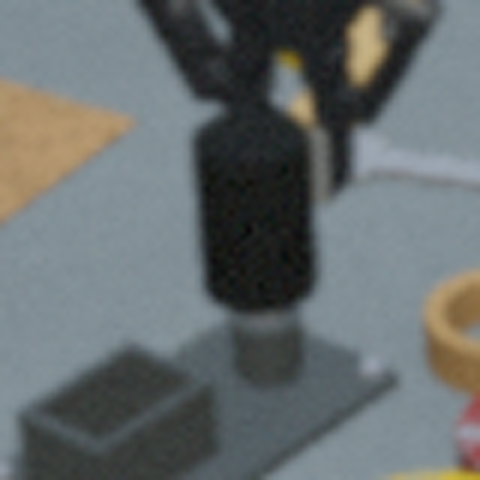

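The crop shows the pin nearly flush at (268,318) under the head, and the force jumped, so the pin is on its stop. Lift and carry the mallet back.

>>> carry_out:
  slide:
    - [0,0,-0.02]
    - [0,0,-0.05]
    - [0.002,-0.02,-0.05]
    - [0.008,-0.08,-0.05]
    - [0.014,-0.14,-0.05]
    - [0.02,-0.2,-0.05]
    - [0.025,-0.24,-0.05]
    - [0.025,-0.248,-0.05]
  roll: [0,0,0,0,0,0,0,0]
  claw: [0.01,0.01,0.01,0.01,0.01,0.01,0.01,0.01]

```text
clock: 8.72
position: [525.9, -409.1, 288.1]
ee_rot: [-0.166, 0.986, -0.0, 0.0]
contact_force: [-0.0, 0.9, -3.4]
gripper_width: 21.1
grasp_force: 60.3
```

>>> carry_out:
  slide:
    - [0,0,0]
    - [0,0,0.03]
    - [0,0,0.06]
    - [0,0,0.08]
    - [0,0,0.09]
    - [0,0,0.093]
    - [0,0,0.094]
    - [0,0,0.094]
  roll: [0,0,0,0,0,0,0,0]
  claw: [0.01,0.01,0.01,0.01,0.01,0.01,0.01,0.01]

```text
clock: 9.72
position: [526.0, -406.6, 196.7]
ee_rot: [-0.168, 0.986, -0.001, 0.001]
contact_force: [0.1, 0.5, -2.8]
gripper_width: 21.1
grasp_force: 60.4
```

Run:
```python
from h import *
p=get_image('top');T=Tcam(p);w=cloud(p,T)
q=w[226:242,384:400]; z=q[...,2]; print('pin z',np.sort(z[np.isfinite(z)])[-25:].round(0)[::4])
go([526,-406.8,40.8])
```

```text
pin z [52. 52. 52. 53. 53. 54. 57.]
slide [0.0002 0.     0.0011] roll 0 closing yaw now 109.3 grasp now [ 526.2 -406.8   41.9] tilt [ 1.4e-03 -7.0e-04 -1.0e+00]
```

>>> carry_out:
  slide:
    - [0,0,0.001]
    - [0,0,0.0015]
    - [0,0,0.0015]
    - [0,0,0.0015]
    - [0,0,0.0015]
    - [0,0,0.0015]
    - [0,0,0.0015]
    - [0,0,0.0015]
  roll: [0,0,0,0,0,0,0,0]
  claw: [0.01,0.01,0.0854,0.0854,0.0854,0.0854,0.0854,0.0854]

```text
clock: 10.78
position: [525.7, -406.6, 194.2]
ee_rot: [-0.167, 0.986, 0.0, -0.0]
contact_force: [-0.5, -0.3, 0.5]
gripper_width: 85.4
grasp_force: 0.0
```

>>> carry_out:
  slide:
    - [0,0,0]
    - [0,0,0]
    - [0,0,-0.03]
    - [0,0,-0.08]
    - [0,0,-0.14]
    - [0,0,-0.2]
    - [0,0,-0.22]
    - [0,0,-0.22]
  roll: [0,0,0,0,0,0,0,0]
  claw: [0.0854,0.0854,0.0854,0.0854,0.0854,0.0854,0.0854,0.0854]

```text
clock: 11.78
position: [525.6, -406.6, 416.5]
ee_rot: [-0.167, 0.986, -0.001, 0.002]
contact_force: [-0.1, 0.3, -0.0]
gripper_width: 85.1
grasp_force: 0.0
```

Run:
```python
from h import *
st=read_state();p=get_image('wrist');T=Tcam(p,st);w=cloud(p,T);save(p,'w4')
for lo,hi,n in((35,62,'handle'),(66,95,'head')):
    m=((w[...,2]>lo)&(w[...,2]<hi)&(w[...,0]>380)&(w[...,1]<-340)&(w[...,1]>-470)&(w[...,0]<610)).astype(np.uint8); m=cv2.morphologyEx(m,cv2.MORPH_OPEN,np.ones((5,5)))
    k,l,s,c=cv2.connectedComponentsWithStats(m);i=1+s[1:,4].argmax();P=w[l==i]
    r=cv2.minAreaRect(P[:,:2].astype(np.float32));print(n,np.array(r[0]).round(1),np.array(r[1]).round(1),round(r[2],1),np.percentile(P[:,2],[5,50,95]).round(1),s[i,4])
# foot view: hover with camera looking at the foot centre, closing axis along foot y
go([500,-155,300],88)
```

```text
handle [ 474.5 -425.9] [169.5  31.2] 20.1 [50.3 52.7 54.2] 4384
head [ 571.6 -390.1] [49.  48.8] 18.6 [73.9 77.5 78.7] 2104
slide [-0.0588  0.2457 -0.0405] roll 21.27 closing yaw now 109.3 grasp now [ 525.6 -406.3  259.4] tilt [ 6.e-04  5.e-04 -1.e+00]
```

>>> carry_out:
  slide:
    - [-0.02,0.05,0]
    - [-0.043,0.1,0]
    - [-0.065,0.15,0]
    - [-0.087,0.2,0]
    - [-0.1,0.23,0]
    - [-0.103,0.235,0]
    - [-0.103,0.235,0]
    - [-0.103,0.235,0]
  roll: [7,14,21,21,21,21,21,21]
  claw: [0.0854,0.0854,0.0854,0.0854,0.0854,0.0854,0.0854,0.0854]

```text
clock: 12.82
position: [545.3, -151.7, 413.4]
ee_rot: [0.016, 1.0, -0.0, -0.001]
contact_force: [-0.3, 0.3, -0.4]
gripper_width: 85.7
grasp_force: 0.0
```

>>> carry_out:
  slide:
    - [0,0,0]
    - [0,0,0]
    - [0,0,0]
    - [0,0,0]
  roll: [0,0,0,0]
  claw: [0.0854,0.0854,0.0854,0.0854]

```text
clock: 13.32
position: [545.3, -150.9, 414.3]
ee_rot: [0.015, 1.0, 0.0, 0.0]
contact_force: [-0.0, -0.1, 0.3]
gripper_width: 85.1
grasp_force: 0.0
```

Run:
```python
from h import *
st=read_state();p=get_image('wrist');T=Tcam(p,st);w=cloud(p,T);save(p,'w5')
for t,z in(('pin_top',51),('socket_mouth',45),('rack_foot',0)):
    for r in place_of(p,t)[:1]: print(t,r['at'],round(r['conf'],2),at_z(p,r['at'],T,z).round(1))
x,y,z=w[...,0],w[...,1],w[...,2]
near=(x>450)&(x<680)&(y<-85)&(y>-215)
def rr(m,n):
    m=cv2.morphologyEx(m.astype(np.uint8),cv2.MORPH_OPEN,np.ones((3,3)))
    k,l,s,c=cv2.connectedComponentsWithStats(m);i=1+s[1:,4].argmax();P=w[l==i]
    r=cv2.minAreaRect(P[:,:2].astype(np.float32));print(n,np.array(r[0]).round(1),np.array(r[1]).round(1),round(r[2],1),np.median(P[:,2]).round(1),s[i,4])
rr(near&(z>38)&(z<60)&(x>560),'rim'); rr(near&(z>46)&(z<62)&(x<550),'pin'); rr(near&(z>4),'plate')
print(read_state()['clock'])
```

```text
pin_top [324.1, 185.8] 0.51 [ 512.  -147.8   51. ]
socket_mouth [324.9, 274.3] 0.65 [ 603.3 -149.5   45. ]
rack_foot [324.7, 228.5] 0.63 [ 565.  -148.4    0. ]
rim [ 603.  -149.7] [47.7 67. ] 87.9 44.4 1098
pin [ 512.9 -146.5] [16.2 16.1] 88.2 50.4 274
plate [ 541.1 -150. ] [130.6  34.4] 88.2 320.7 60690
13.525
```

View pics/w5.png

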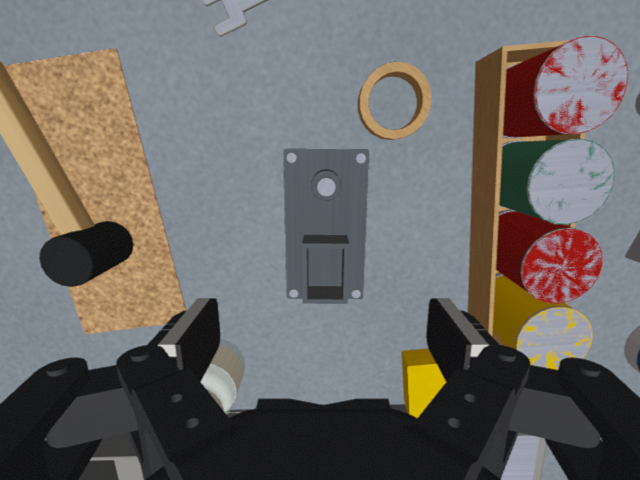

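The wrist view shows the pin flush at (326,186), measured height 50.4 mm, so it is home. The socket is at (325,272) and the mallet stands at (85,250). Now over to the upright.

>>> carry_out:
  slide:
    - [-0.008,0.06,0]
    - [-0.015,0.12,0]
    - [-0.022,0.18,0]
    - [-0.029,0.24,0]
    - [-0.036,0.3,0]
    - [-0.043,0.35,0]
    - [-0.044,0.363,0]
    - [-0.044,0.363,0]
  roll: [6,12,18,18,18,18,18,18]
  claw: [0.0854,0.0854,0.0854,0.0854,0.0854,0.0854,0.0854,0.0854]

```text
clock: 14.52
position: [600.1, 211.4, 413.7]
ee_rot: [0.171, 0.985, -0.0, -0.0]
contact_force: [-0.2, 0.4, -0.5]
gripper_width: 85.3
grasp_force: 0.0
```

>>> carry_out:
  slide:
    - [0,0,0]
    - [0,0,0]
    - [0,0,0]
    - [0,0,0]
  roll: [0,0,0,0]
  claw: [0.0854,0.0854,0.0854,0.0854]

```text
clock: 15.02
position: [600.2, 210.2, 414.4]
ee_rot: [0.172, 0.985, 0.0, 0.0]
contact_force: [-0.1, -0.3, 0.6]
gripper_width: 85.5
grasp_force: 0.0
```

Run:
```python
from h import *
st=read_state();p=get_image('wrist');T=Tcam(p,st);w=cloud(p,T);save(p,'w6')
for t,z in(('upright_center',65),('upright_foot',0)):
    for r in place_of(p,t)[:3]: print(t,r['at'],round(r['conf'],2),at_z(p,r['at'],T,z).round(1))
x,y,z=w[...,0],w[...,1],w[...,2]
m=((z>118)&(z<142)&(y>140)&(x>460)&(x<660)).astype(np.uint8)
m=cv2.morphologyEx(m,cv2.MORPH_OPEN,np.ones((3,3)))
k,l,s,c=cv2.connectedComponentsWithStats(m)
for i in range(1,k):
    if s[i,4]<200: continue
    P=w[l==i];r=cv2.minAreaRect(P[:,:2].astype(np.float32));print(c[i].round(),np.array(r[0]).round(1),np.array(r[1]).round(1),round(r[2],1),np.median(P[:,2]).round(1),s[i,4], p['img'][l==i].mean(0).round())
go([590,210,90],70)
```

```text
upright_center [356.5, 101.7] 0.55 [510.3 273.9  65. ]
upright_foot [346.8, 111.5] 0.83 [510.4 269.8   0. ]
[361.  90.] [509.4 271.8] [44.  25.4] 65.6 129.5 2623 [70. 62. 69.]
[323. 227.] [591.5 214.1] [25.9 43.5] 69.7 129.4 1926 [65. 63. 64.]
slide [ 0.0094 -0.0041  0.1696] roll 0.27 closing yaw now 70.3 grasp now [600.2 210.6 259.6] tilt [ 1.e-04  1.e-04 -1.e+00]
```

View pics/w6.png

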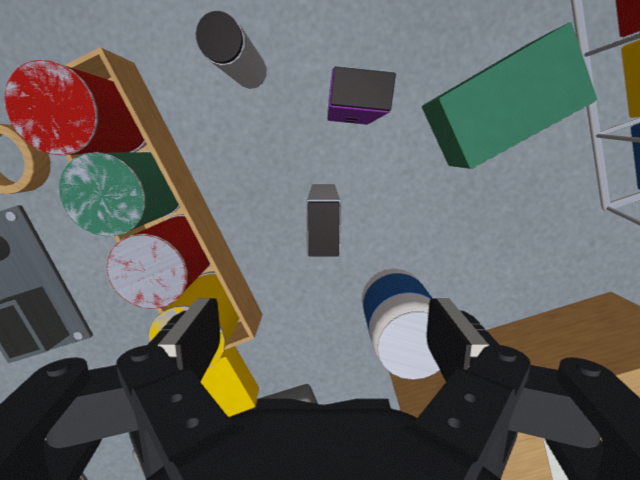

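The wrist view shows the grey upright at (323,228), squared between the fingers, with the purple look-alike at (361,95) and the tube at (230,50). Descend and grip.

>>> carry_out:
  slide:
    - [0.009,0,0.05]
    - [0.009,0,0.09]
    - [0.009,0,0.12]
    - [0.009,0,0.145]
    - [0.009,0,0.158]
    - [0.009,0,0.16]
    - [0.009,0,0.16]
    - [0.009,0,0.16]
  roll: [0,0,0,0,0,0,0,0]
  claw: [0.0854,0.0854,0.0854,0.0854,0.0854,0.0854,0.0854,0.014]

```text
clock: 16.18
position: [592.0, 214.0, 255.5]
ee_rot: [0.171, 0.985, 0.001, 0.001]
contact_force: [0.8, -0.3, 0.4]
gripper_width: 69.7
grasp_force: 0.0
```

>>> carry_out:
  slide:
    - [0,0,0]
    - [0,0,0]
    - [0,0,0]
    - [0,0,0]
    - [0,0,0]
    - [0,0,0]
  roll: [0,0,0,0,0,0]
  claw: [0.014,0.014,0.014,0.014,0.014,0.014]

```text
clock: 16.92
position: [591.9, 213.9, 254.7]
ee_rot: [0.171, 0.985, 0.0, 0.0]
contact_force: [0.6, -0.6, 3.8]
gripper_width: 25.5
grasp_force: 59.5
```

Run:
```python
from h import *
go([591.5,214.1,100],69.7); go([603,-149.6,240],87.9)
```

```text
slide [ 0.0006  0.     -0.    ] roll 0.59 closing yaw now 70.3 grasp now [592.  213.9 100. ] tilt [ 7.e-04  2.e-04 -1.e+00]
slide [-0.133  -0.3384 -0.1401] roll -17.61 closing yaw now 70.3 grasp now [592.  213.9 100. ] tilt [ 7.e-04  2.e-04 -1.e+00]
```

>>> carry_out:
  slide:
    - [0,0,-0.03]
    - [0,0,-0.08]
    - [0,0,-0.12]
    - [0,0,-0.14]
    - [-0.01,-0.025,-0.14]
    - [-0.028,-0.07,-0.14]
    - [-0.045,-0.115,-0.14]
    - [-0.063,-0.16,-0.14]
  roll: [0,0,0,0,-2,-5,-9,-13]
  claw: [0.014,0.014,0.014,0.014,0.014,0.014,0.014,0.014]

```text
clock: 17.92
position: [596.5, 40.6, 392.8]
ee_rot: [0.057, 0.998, -0.0, -0.001]
contact_force: [1.1, -0.2, -1.7]
gripper_width: 25.6
grasp_force: 59.4
```

Run:
```python
from h import *
go([603,-149.6,240],87.9)
```

```text
slide [-0.0286 -0.1882 -0.002 ] roll -4.48 closing yaw now 83.4 grasp now [596.1  40.7 238.1] tilt [-2.7e-03  1.0e-04 -1.0e+00]
```

>>> carry_out:
  slide:
    - [-0.007,-0.045,0]
    - [-0.014,-0.09,0]
    - [-0.02,-0.13,0]
    - [-0.025,-0.16,0]
    - [-0.028,-0.18,0]
    - [-0.028,-0.185,0]
    - [-0.028,-0.185,0]
    - [-0.028,-0.185,0]
  roll: [-2,-4,-4.5,-4.5,-4.5,-4.5,-4.5,-4.5]
  claw: [0.014,0.014,0.014,0.014,0.014,0.014,0.014,0.014]

```text
clock: 18.92
position: [603.3, -144.1, 394.2]
ee_rot: [0.019, 1.0, 0.0, -0.0]
contact_force: [-0.1, 0.8, -1.7]
gripper_width: 25.3
grasp_force: 59.3
```

>>> carry_out:
  slide:
    - [0,0,0]
    - [0,0,0]
    - [0,0,0]
  roll: [0,0,0]
  claw: [0.014,0.014,0.014]

```text
clock: 19.3
position: [603.2, -144.8, 394.3]
ee_rot: [0.019, 1.0, 0.0, 0.0]
contact_force: [0.3, -0.1, -2.0]
gripper_width: 25.3
grasp_force: 59.3
```

Run:
```python
from h import *
go([603.5,-149.6,156],87.9)
st=read_state();p=get_image('wrist');T=Tcam(p,st);w=cloud(p,T)
x,y,z=w[...,0],w[...,1],w[...,2]
near=(abs(x-603)<60)&(abs(y+150)<45)
m=cv2.morphologyEx((near&(z>255)&(z<285)&(p['img'].max(2)<110)).astype(np.uint8),cv2.MORPH_OPEN,np.ones((3,3)))
k,l,s,c=cv2.connectedComponentsWithStats(m)
for i in range(1,k):
    if s[i,4]>300: P=w[l==i];r=cv2.minAreaRect(P[:,:2].astype(np.float32));print(c[i].round(),np.array(r[0]).round(1),np.array(r[1]).round(1),round(r[2],1),np.percentile(P[:,2],[5,50,95]).round(1),s[i,4])
save(p,'w7')
q=get_image('scene');Tq=Tcam(q)
a=cv2.resize(p['img'],(400,300)); b=cv2.resize(q['img'][150:270,200:360],(400,300),interpolation=cv2.INTER_CUBIC)
cv2.imwrite('pics/c7.png',np.hstack([a,b])[:,:,::-1])
```

```text
slide [-0.0004 -0.0048  0.0836] roll -0.1 closing yaw now 87.8 grasp now [ 603.3 -144.8  239.6] tilt [ 1.e-04  0.e+00 -1.e+00]
[323. 294.] [ 582.  -143.5] [25.7  2.6] 87.6 [255.4 258.3 261.1] 556
[307. 363.] [ 599.3 -149.8] [91.9 37.4] 84.0 [264.5 270.2 282.3] 19674
```

View pics/c7.png

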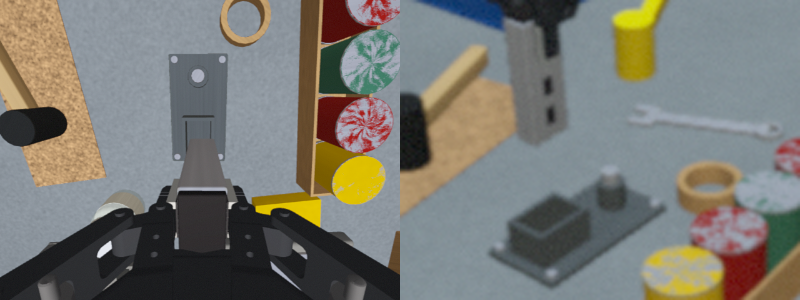

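The picture shows the upright vertical in the gripper, with the socket's mouth straight below and the mallet standing on the mat. Lower it in stages.

>>> carry_out:
  slide:
    - [0,-0.003,0]
    - [0,-0.005,0.015]
    - [0,-0.005,0.03]
    - [0,-0.005,0.045]
    - [0,-0.005,0.055]
    - [0,-0.005,0.06]
    - [0,-0.005,0.06]
    - [0,-0.005,0.06]
  roll: [0,0,0,0,0,0,0,0]
  claw: [0.014,0.014,0.014,0.014,0.014,0.014,0.014,0.014]

```text
clock: 20.4
position: [603.3, -150.1, 334.8]
ee_rot: [0.019, 1.0, -0.0, 0.001]
contact_force: [0.1, 0.3, -1.7]
gripper_width: 25.5
grasp_force: 59.3
```

Run:
```python
from h import *
go([603.3,-149.6,156],87.9)
p=get_image('scene');T=Tcam(p);w=cloud(p,T);save(p,'s8')
x,y,z=w[...,0],w[...,1],w[...,2]
m=(abs(x-603)<30)&(abs(y+150)<22)&(z>60)&(z<140)
print('n',m.sum(),'lowest',np.percentile(z[m],[1,5]))
cv2.imwrite('pics/c8.png',cv2.resize(p['img'][170:270,220:320],None,fx=6,fy=6,interpolation=cv2.INTER_CUBIC)[:,:,::-1])
```

```text
slide [0.0002 0.0005 0.0241] roll -0.11 closing yaw now 87.8 grasp now [ 603.5 -150.1  180.1] tilt [ 1.3e-03 -2.0e-04 -1.0e+00]
n 422 lowest [82.1453846  85.54678837]
```

View pics/c8.png

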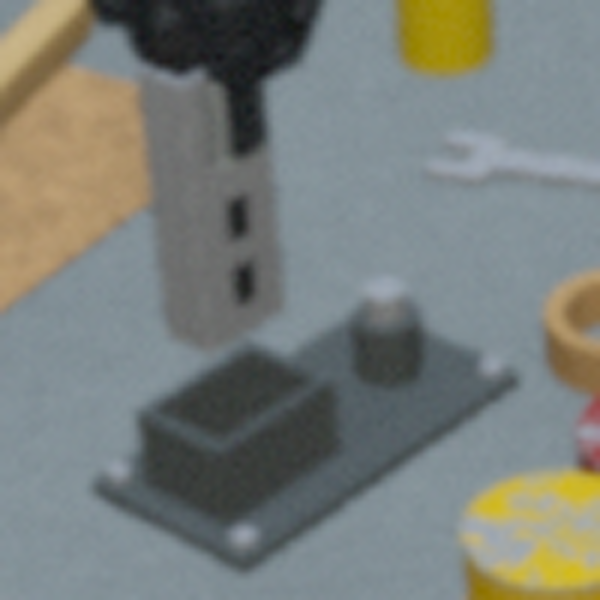

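The crop shows the upright vertical, its bottom corner at (205,350) a clear 35 mm above the socket mouth (240,390). Final lowering.

>>> carry_out:
  slide:
    - [0,0,0.008]
    - [0,0,0.015]
    - [0,0,0.02]
    - [0,0,0.023]
    - [0,0,0.0235]
    - [0,0,0.0235]
    - [0,0,0.0235]
    - [0,0,0.0235]
  roll: [0,0,0,0,0,0,0,0]
  claw: [0.014,0.014,0.014,0.014,0.014,0.014,0.014,0.014]

```text
clock: 21.45
position: [603.1, -150.1, 310.9]
ee_rot: [0.019, 1.0, -0.0, 0.0]
contact_force: [0.1, -0.2, -1.7]
gripper_width: 25.4
grasp_force: 59.3
```

Run:
```python
from h import *
go([603.3,-149.6,155],87.9)
s=read_state();print(s['contact_force'],s['grasp_force'],np.abs(s['joint_vel']).max(),s['clock'])
p=get_image('scene');T=Tcam(p);K=np.array(p['mtx'])
w=cloud(p,T);x,y,z=w[...,0],w[...,1],w[...,2]
# visible faces of the upright: +x face and +y face
a=(abs(x-603)<45)&(abs(y+150)<35)&(z>62)&(z<125)
P=w[a];print('upright x max,y max',np.percentile(P[:,0],[90,97]).round(1),np.percentile(P[:,1],[90,97]).round(1),'min z',np.percentile(P[:,2],1))
c=p['img'][180:250,230:300];cv2.imwrite('pics/c9.png',cv2.resize(c,None,fx=8,fy=8,interpolation=cv2.INTER_CUBIC)[:,:,::-1])
def proj(q):
    c=np.linalg.inv(T)@[*q,1];return (K@[c[0]/-c[2],-c[1]/-c[2],1])[:2].round(1)
for dx,dy in((22,13),(22,-13),(-22,13)): print('exp bottom corner in crop',(proj([603.3+dx,-149.7+dy,55])-[230,180])*8)
```

```text
slide [-0.0002  0.0005  0.0012] roll -0.12 closing yaw now 87.8 grasp now [ 603.1 -150.1  156.2] tilt [ 4.e-04 -0.e+00 -1.e+00]
[ 0.12112262 -0.23165749 -1.68379266] 59.34882938861847 0.0017419643707317271 21.45
upright x max,y max [625.3 626.4] [-136.  -135.1] min z 62.44010413053737
exp bottom corner in crop [212.  467.2]
exp bottom corner in crop [148.8 438.4]
exp bottom corner in crop [310.4 399.2]
```

View pics/c9.png

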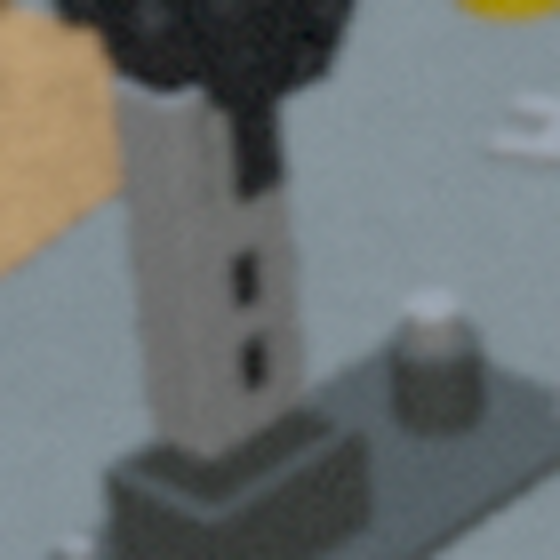

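The crop shows the upright's bottom corner at (208,458), within a pixel of where a 10–12 mm hover should put it. It is centred over the socket and clear of it, so I'm handing in.

```bash
python3 -c "
from bench import *
print(job_done())"
```

```text
the job is handed in; nothing more can be done
None
```

I've handed the job in: the pin is fully home, the mallet is back on its face on the mat, and the upright is held squared and centred about 11 mm above the socket mouth. My final measurements agree with this, but the hand-in returned no verdict.

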